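# Seat a brake-piston adapter in the bench fixture and close the clamp

### The job

Take the piston adapter with the brass tang out of the blue case and put it, pins down, into the round pocket of the green bench fixture. The plate in the pocket was left at an unknown angle, so turn the adapter under light pressure until you feel both pins drop in and it sits fully down, let go, and only then swing the hinged clamp over by its red bar until its pad rests on the tang. Be gentle: force neither the adapter nor the clamp, and leave the spare adapter, the wrench and the socket alone.

Things in the scene. Friction and masses are not known exactly. Their poses are not given: they have to be found in the camera images.
- adapter: Piston adapter: aluminium disc 53 mm across, 8 mm thick, brass tang on its middle. Two steel pins, 7 mm thick, stick 6 mm out of its underside, 17 mm from the centre on either side along its y axis. Origin: centre of the disc's underside; z up. 0.15 to 0.3 kg. Starts on a round seat in the blue case, underside 20 mm above the bench, pins hanging free.
- tang (a point): Middle of the top face of the adapter's brass tang, 38 mm above the adapter's origin. The tang measures 16 mm (adapter's x) by 30 mm (adapter's y, in line with the pins) and stands 30 mm above the disc, free on all sides, to be gripped across the 16 mm.
- fixture: Green bolted-down fixture, base plate 110 mm (x) by 200 mm (y), 12 mm thick. Origin on the bench below the centre of the pocket. Its x axis is parallel to the clamp's hinge; the hinge stands on its +y side.
- pocket (a point): Centre of the pocket's mouth, level with the rim of its steel ring, 32 mm above the bench. The ring is 56 mm wide inside, 76 mm outside, 12 mm deep to the index plate. An adapter's pins find the holes in that plate when its angle is right within about 0.07 rad; it may sit either way round.
- nest (a point): Centre of the dark index plate's top, the pocket's floor, 20 mm above the bench. It has two square holes 10 mm wide, 8 mm deep, opposite, 17 mm from the centre. Their line lies up to 0.6 rad either way from the fixture's y; no reading gives it. The plate is stiff and stays put. Pins in the holes: the adapter's origin is at this point; otherwise the adapter stands 6 mm proud.
- clamp (a joint): Clamp angle, rad: 0 = closed, strap level, rubber pad just touching the tang of a fully seated adapter; grows as it opens (upright near 1.57, then leaning away from the pocket, to 2.25). Starts at 1.8 to 2.1. A stop in the hinge ends its travel at 0. The stiff hinge stays where left; it takes 1 to 2 N at the bar. On a proud adapter the pad lands at 0.07.
- clamp_bar (a point): Middle of the clamp's red cross bar, round, 14 mm thick, 104 mm long, parallel to the hinge, at the end of the 22 mm wide strap. It stands free 40 mm on each side of the strap, can be pinched there from above and turns between the fingers. Closed, it lies 74 mm above the bench, 60 mm from the pocket's centre on the fixture's -y side.
- clamp_hinge (a point): Point on the clamp's hinge axis, 85 mm from the pocket's centre towards the fixture's +y, 70 mm above the bench. The bar's middle is 145 mm out from here along the strap and 4 mm off the strap's mid plane, on its upper side when closed.
- case: Open blue case, fixed, 200 mm (x) by 150 mm (y), rim 16 mm high, seats 20 mm high; its lid with flat discs lies folded flat on the -y side. Origin on the bench below the middle of the case half.
- spare: Spare adapter, plain aluminium disc 58 mm across with two short pins upwards, no tang, on another seat in the case. Leave it. Origin: centre of its underside.
- wrench: Steel wrench 170 mm long lying on the bench. Leave it.
- socket: Steel wrench socket standing on the bench, 28 mm across, 38 mm high. Leave it. Origin: centre of its underside.
There are look-alikes about, which are no part of the job. Of the things like the fixture, leave any that is purple or white; of the rest the smaller one is meant.

How it is judged:
On the way:
1. the adapter sits fully down in the pocket, let go, the clamp still open (z of adapter in the frame of nest between -0.003 and 0.002 m and horizontal distance between adapter and nest below 0.004 m and angle between adapter's own z axis and vertical below 0.06 rad and contact force between the fingers and adapter below 0.1 N and value of joint clamp above 0.5 rad), for 0.2 s.
At the end, for the whole second after the job is handed in: The adapter is fully down in the pocket (underside within 2 mm above the index plate, centred within 4 mm, upright within 0.06 rad), at rest and released, and the clamp is closed over it (joint below 0.04 rad) and still (z of adapter in the frame of nest between -0.003 and 0.002 m and horizontal distance between adapter and nest below 0.004 m and angle between adapter's own z axis and vertical below 0.06 rad and contact force between the fingers and adapter below 0.1 N and value of joint clamp below 0.04 rad and linear speed of adapter below 0.01 m/s and velocity of joint clamp between -0.05 and 0.05 rad/s); the robot touches nothing.
It fails at once if the clamp is closed over an adapter that is not fully down (value of joint clamp below 0.15 rad and z of adapter in the frame of nest above 0.0035 m).
It fails at once if the adapter is pressed against the fixture or its clamp with more than 40 N (contact force between adapter and fixture above 40 N).
It fails at once if the spare adapter, wrench or socket is moved more than 20 mm (distance of any of spare, wrench, socket from where it was at the start of the episode above 0.02 m).
It also fails if it takes over 72 s, if anything falls off the work surface, if the arm or the gripper's body presses on something with over 40 N, if the wrist force passes 120 N, or if a joint passes its speed limit or range.

### The arm

A 7-joint arm with a two-finger parallel gripper is mounted at the origin on the work surface. World frame = base frame: x ahead of the robot, y to its left, z up, the work surface at z = 0. Lengths are in m, angles in rad, forces in N, time in s.
With the tool pointing down it reaches from about 0.4 to 0.85 m from the base axis. Payload 10.4 kg.
Tool frame: the origin (TCP) lies at the very end of the fingers, on their centre line; the grasp point (between the pads) lies 19 mm behind it (manip.grip_point_offset is the z of the grasp point in the tool frame, in m); z points along the fingers, y is the direction in which the jaws open and shut (so a half turn about z gives the same grasp; the last joint's range is limited). The gripper opens to 85 mm and grips with 20 to 120 N. Pads are 22 mm wide; open, the fingers measure 114 mm over their backs; the gripper's body (76 mm by 85 mm) begins 54 mm behind the grasp point. The pads swing forward as they close: fully open they stand 13 mm farther back than shut.
Start: joints at [-1.371, 0.332, -0.065, 1.46, 0.022, 1.35, -0.088], TCP at [0.138, 0.61, 0.231] pointing down, gripper open.
Joint ranges: [-2.6, 2.6], [-0.5, 2.12], [-1.47, 1.34], [0.16, 2.42], [-1.27, 4.41], [0.06, 2.06], [-2.6, 2.6]. Speed limits (rad/s): [2.22, 2.22, 2.79, 2.79, 3.14, 3.14, 3.14].

### API

Orientations are given as a unit quaternion [x, y, z, w].
In Python, from workcell import manip, camera, get_calibration, hand_in gives the robot as it stands.
- The arm moves only by the shell command python3 -m pendant 'ROWS' [FORCE]. ROWS is JSON, a list of rows, each a list of 5 numbers: the shift along the tool's x, y, z in units of 40 mm (1.0 is 40 mm), then the turn about the tool's z in units of 6 degrees (1.0 is 6 degrees), then the closure, from 0 (fully open) to 1 (shut). A call has 1 to 5 rows; each row is the pose to reach, as a shift and turn from the pose commanded when the call began, along the tool's axes at that moment; what a row does not reach only later rows make up. A row lasts 1/8 s, in which the tool goes at most 62.5 mm and 10.7 degrees, less where a joint would pass 70% of its speed; a pose out of reach is approached as far as the arm can. A call with a gripper value outside its range is refused whole. The fingers move at their own pace and stop on an object; FORCE is the grip in N (left out, the last holds). Time passes only in rows, so rows that repeat a pose let the fingers close. It gives the time, the measured TCP pose, the force and the opening at its end, in the units of the state.
- manip.get_obs(): the state, without advancing time (a new reading comes with each control period).
- camera(name): name is "side" or "top" or "wrist"; returns (picture, depth): 420x560x3 uint8, red, green, blue; 420x560 float32, m along the optical axis (not along the pixel's ray), 0 where there is no reading.
- get_calibration(name): a dict with "vfov" (degrees; the focal length in pixels is half the picture's height over the tangent of half this angle, whatever the lens; pixels are square), "cx", "cy" (the principal point, pixels), "position" and "rotation" of the camera in the world. Camera axes: x right, y down, z forward; pixel columns grow to the right and rows downward; lengths in m; the calibration is good to about 2 mm. A picture is of the moment at which its call begins: read the wrist's pose just before it. get_calibration takes no time and is no camera call; for the wrist camera it gives the pose at the moment of the call.
- hand_in(): hands the job in, once; it reports no verdict.
The state is a dict: "clock": time; "joint_pos": joint angles; "joint_velocities": joint speeds; "tau": joint torques, N m; "position": TCP position; "ee_rot": TCP orientation; "ft_force": force on the tool from outside, world axes, zero at the start; "torque": the same for the moment, N m; "grip_width": opening from 0.0 (shut) to 1.0 (fully open).
Only numpy, scipy, OpenCV 4.12 (cv2) and the standard library are available. Lean on these libraries where they do the work, as an engineer would, in place of code of your own. Each camera call takes 0.05 s, during which the arm holds its last target.

## Working session

There is one attempt and no reset: what is moved stays moved. The work goes in short steps, Python scripts to look and compute and a shell command to move; the robot and the scene stay as the last step left them, time stands still between calls to the robot, and variables do not carry over. Pictures are saved under pics/ and viewed, and the job is handed in when it is done.

```bash
mkdir -p pics; ls
python3 - <<'E'
from workcell import manip,camera,get_calibration
import cv2,numpy as np
o=manip.get_obs()
print(o['clock'],o['position'],o['ee_rot'],o['grip_width'],manip.grip_point_offset)
for n in ['top','side','wrist']:
    c=get_calibration(n);p,d=camera(n)
    np.savez(f'pics/{n}0.npz',p=p,d=d,pos=c['position'],rot=c['rotation'],k=[c['vfov'],c['cx'],c['cy']])
    print(n,c)
    cv2.imwrite(f'pics/{n}0.png',p[:,:,::-1])
E
```

```text
pics
0.0 [0.13803503 0.60918145 0.23052054] [ 1.11177721e-01  9.93800287e-01 -7.08428356e-04 -5.28742891e-05] 1.0029325032099041 -0.0187
top {'vfov': 55.12395662173054, 'cx': 283.13567014295427, 'cy': 211.74542127757675, 'position': array([0.44022936, 0.05234544, 1.20073194]), 'rotation': array([ 0.71189087, -0.70120556,  0.03417712, -0.01881686])}
side {'vfov': 55.52158367720744, 'cx': 281.7257680115172, 'cy': 211.08857310024183, 'position': array([0.47043707, 0.66727162, 0.73987178]), 'rotation': array([-0.03823318,  0.92841803, -0.36954077,  0.00421886])}
wrist {'vfov': 62.653488375890724, 'cx': 282.4483033863781, 'cy': 210.51619379251673, 'position': array([0.06969308, 0.62489178, 0.3730557 ]), 'rotation': array([0.77386728, 0.61780187, 0.08634652, 0.10951974])}
```

View pics/top0.png

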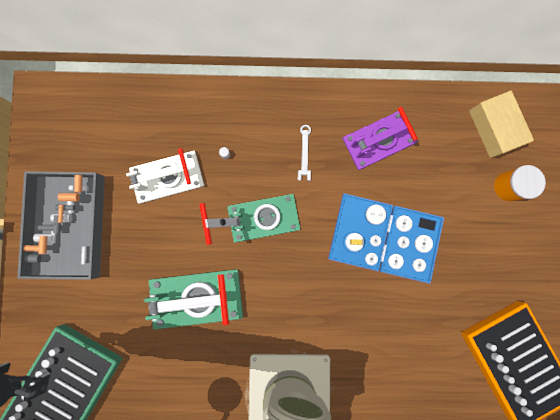

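View pics/side0.png

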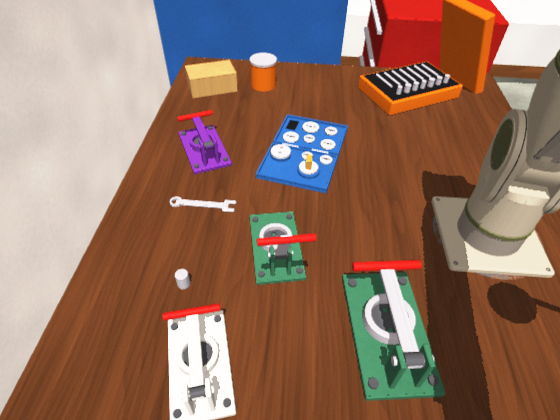

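View pics/wrist0.png

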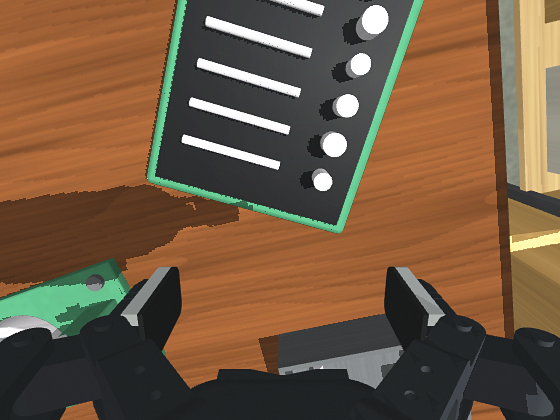

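Candidates in the top view:
- **Fixtures:** small green at (267,217) with its clamp open, big green at (198,300), white at (170,177), purple at (380,138). I choose the small green one.
- **Adapters:** disc with yellow tang at (355,242) and plain disc at (375,214), which is the spare. I choose the one with the tang.

Next I check both choices in close crops and measure them.

```bash
cat > h.py <<'E'
import numpy as np,cv2
from scipy.spatial.transform import Rotation as R
def load(f):
    z=np.load(f); return z['p'],z['d'],z['pos'],R.from_quat(z['rot']).as_matrix(),z['k']
def snap(n,f):
    from workcell import camera,get_calibration
    c=get_calibration(n);p,d=camera(n)
    np.savez(f'pics/{f}.npz',p=p,d=d,pos=c['position'],rot=c['rotation'],k=[c['vfov'],c['cx'],c['cy']])
    cv2.imwrite(f'pics/{f}.png',p[:,:,::-1])
    return load(f'pics/{f}.npz')
def foc(k,h=420): return h/2/np.tan(np.radians(k[0])/2)
def cloud(L):
    p,d,pos,Rm,k=L; f=foc(k)
    v,u=np.mgrid[:420,:560]
    X=np.stack([(u-k[1])/f*d,(v-k[2])/f*d,d],-1)@Rm.T+pos
    X[d==0]=np.nan
    return X
def ray_z(L,u,v,z):
    p,d,pos,Rm,k=L; f=foc(k)
    r=Rm@np.array([(u-k[1])/f,(v-k[2])/f,1]); return pos+r*(z-pos[2])/r[2]
def proj(L,X):
    p,d,pos,Rm,k=L; f=foc(k)
    c=(np.atleast_2d(X)-pos)@Rm; return c[:,:2]/c[:,2:]*f+[k[1],k[2]]
def crop(L,f,u0,u1,v0,v1,s):
    cv2.imwrite(f'pics/{f}.png',cv2.resize(L[0][v0:v1,u0:u1,::-1],None,fx=s,fy=s,interpolation=cv2.INTER_CUBIC))
E
python3 - <<'E'
from h import *
L=load('pics/top0.npz');S=load('pics/side0.npz')
crop(L,'c_top',190,450,185,290,3)
crop(S,'c_side',230,360,100,300,3)
X=cloud(L)
for n,(u,v) in dict(bench=(310,300),tang=(355,242),spare=(375,214),ring=(267,217)).items(): print(n,X[v,u])
E
```

```text
bench [ 0.27113873 -0.05592446  0.00180044]
tang [ 0.44322965 -0.17725449  0.05941078]
spare [ 0.52616619 -0.24245097  0.02816185]
ring [0.51287391 0.07450123 0.02004508]
```

View pics/c_top.png

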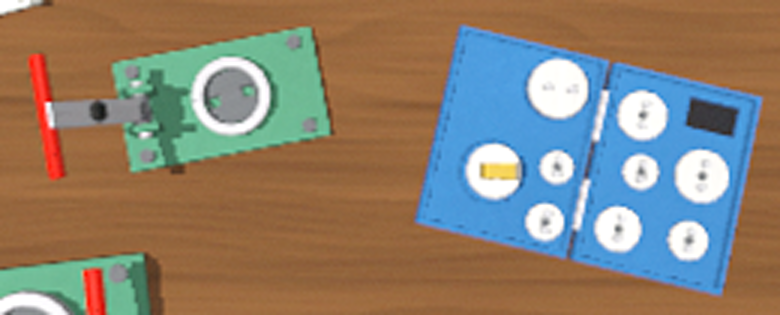

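View pics/c_side.png

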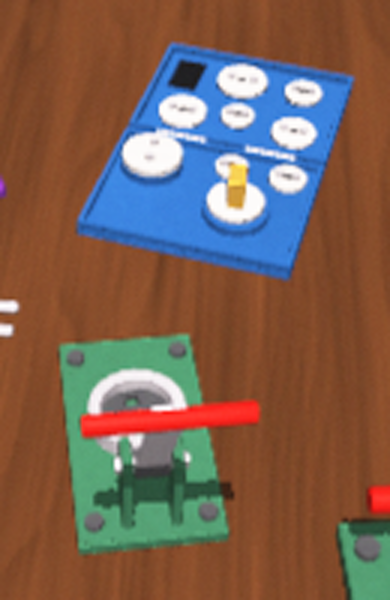

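The crops confirm both choices. The brass tang stands on its disc at crop (498,171). The small green fixture's ring is at (231,96), with its open clamp on the left. Now I measure them precisely.

Run:
```python
from h import *
L=load('pics/top0.npz');X=cloud(L);p=L[0];hsv=cv2.cvtColor(p,cv2.COLOR_RGB2HSV)
def box(m,z=None):
    P=X[m]; r=cv2.minAreaRect((P[:,:2]*1000).astype(np.float32)); return r, np.nanmedian(P[:,2])
# fixture plate
m=np.zeros((420,560),bool); m[185:250,222:305]=1
g=m&(hsv[...,0]>50)&(hsv[...,0]<85)&(hsv[...,1]>60)
gz=g&(X[...,2]<.02)
print('plate',box(gz))
# ring: white
w=m&(hsv[...,1]<40)&(hsv[...,2]>180)&(np.abs(X[...,2]-.032)<.008); w[:,:245]=0
v,u=np.nonzero(w); 
P=np.array([ray_z(L,a,b,.032) for a,b in zip(u,v)]); print('ring z',np.nanmedian(X[w][:,2]),'minEncl',cv2.minEnclosingCircle((P[:,:2]*1000).astype(np.float32)))
# tang
t=np.zeros_like(m); t[225:260,340:372]=1; t&=(hsv[...,0]>15)&(hsv[...,0]<35)&(hsv[...,1]>100)
v,u=np.nonzero(t&(X[...,2]>.05)); P=np.array([ray_z(L,a,b,.058) for a,b in zip(u,v)]); print('tang',len(u),np.nanmedian(X[t][:,2]),cv2.minAreaRect((P[:,:2]*1000).astype(np.float32)),P.mean(0))
D=np.zeros_like(m); D[225:260,340:372]=1; D&=(np.abs(X[...,2]-.028)<.007)&(hsv[...,1]<40)&(hsv[...,2]>150)
v,u=np.nonzero(D); P=np.array([ray_z(L,a,b,.028) for a,b in zip(u,v)]); print('disc',cv2.minEnclosingCircle((P[:,:2]*1000).astype(np.float32)))
# red bar
r=np.zeros_like(m); r[195:250,195:220]=1; r&=((hsv[...,0]<8)|(hsv[...,0]>172))&(hsv[...,1]>150)
print('bar',box(r), X[r].mean(0))
S=load('pics/side0.npz');Y=cloud(S);h=cv2.cvtColor(S[0],cv2.COLOR_RGB2HSV)
r=np.zeros_like(m); r[225:255,250:325]=1; r&=((h[...,0]<8)|(h[...,0]>172))&(h[...,1]>150)
print('bar side',Y[r].mean(0),Y[r].min(0),Y[r].max(0))
t=np.zeros_like(m); t[148:175,295:322]=1; t&=(h[...,0]>15)&(h[...,0]<35)&(h[...,1]>100)
q=t&(Y[...,2]>.055);print('tang side top',Y[q].mean(0),q.sum())
w=np.zeros_like(m); w[215:250,252:300]=1; w&=(h[...,1]<40)&(h[...,2]>180)&(np.abs(Y[...,2]-.032)<.004)
print('ring side',cv2.minEnclosingCircle((Y[w][:,:2]*1000).astype(np.float32)))
```

```text
plate (((511.7215576171875, 85.79972076416016), (110.05579376220703, 201.18356323242188), 11.350253105163574), np.float64(0.011627985826108134))
ring z 0.03137248802367543 minEncl ((514.0550537109375, 75.21357727050781), 37.6140022277832)
tang 47 0.056479208669867886 ((443.27587890625, -180.47607421875), (11.348485946655273, 28.576080322265625), 0.8247124552726746) [ 0.44390205 -0.18203597  0.058     ]
disc ((444.53839111328125, -181.87107849121094), 26.676542282104492)
bar (((491.8664855957031, 243.13450622558594), (126.98916625976562, 48.545475006103516), 11.547236442565918), np.float64(0.203892283393176)) [0.48477309 0.22909872 0.17710962]
bar side [nan nan nan] [nan nan nan] [nan nan nan]
tang side top [ 0.44608914 -0.17908972  0.05673871] 36
ring side ((515.4375610351562, 76.62857055664062), 37.81264877319336)
```

```bash
cat >> h.py <<'E'
def plan(x,y,z,yaw,o=None):
    """yaw: wanted world angle of tool y (mod pi). prints shift/turn in pendant units, from measured pose (tool down)"""
    from workcell import manip
    o=o or manip.get_obs(); M=R.from_quat(o['ee_rot']).as_matrix(); d=np.array([x,y,z])-o['position']
    s=M.T@d/.04; cur=np.arctan2(M[1,1],M[0,1]); t=-(yaw-cur); t=(t+np.pi/2)%np.pi-np.pi/2
    print('shift',s.round(3),'turn',round(np.degrees(t)/6,3),'| cur yaw',round(cur,4),'tilt',np.degrees(np.arccos(-M[2,2])).round(2),'q7',o['joint_pos'][6].round(2),'rows>=',max(np.linalg.norm(d)/.0625,abs(np.degrees(t))/10.7).round(1))
E
python3 -c "
from h import *
plan(.514,.075,.33,0.147); plan(.40,.36,.33,.7)"
```

```text
shift [-12.118 -10.954  -2.47 ] turn 11.469 | cur yaw 1.348 tilt 0.06 q7 -0.09 rows>= 10.6
shift [-7.764 -4.634 -2.477] turn 6.188 | cur yaw 1.348 tilt 0.06 q7 -0.09 rows>= 6.0
```

```bash
python3 -m pendant '[[-1,-0.6,-1,1,0],[-2,-1.2,-2,2,0],[-3.3,-2,-2.5,3.2,0],[-4.6,-2.7,-2.5,4.4,0],[-5.9,-3.5,-2.5,5.6,0]]'; python3 -c "
from h import *
plan(.514,.075,.28,0.147)"
```

```text
clock: 0.78
position: [0.3386, 0.4194, 0.3315]
ee_rot: [0.396, 0.918, 0.0, -0.0]
ft_force: [1.1, -0.2, -0.0]
grip_width: 1.001
shift [-9.269 -2.73   1.283] turn 5.83 | cur yaw 0.7575 tilt 0.03 q7 -0.21 rows>= 6.2
```

```bash
python3 -m pendant '[[-1.4,-0.4,0,1,0],[-2.8,-0.8,0,2,0],[-4.2,-1.2,0,3,0],[-5.6,-1.65,0,4,0],[-7,-2.1,0,5,0]]'; python3 -m pendant '[[-1.2,-0.4,0.3,0.8,0],[-2.2,-0.6,1.2,0.8,0],[-2.2,-0.6,1.2,0.8,0]]'
python3 - <<'E'
from h import *
plan(.514,.075,.28,0.147)
L=snap('wrist','w1')
print(proj(L,[[.514,.0757,.032],[.514,.0757,.02]]))
E
```

```text
clock: 1.4
position: [0.4702, 0.1584, 0.3313]
ee_rot: [0.619, 0.785, 0.0, -0.0]
ft_force: [1.6, 0.7, -0.6]
grip_width: 1.003
clock: 1.78
position: [0.466, 0.0655, 0.2812]
ee_rot: [0.653, 0.758, -0.001, -0.001]
ft_force: [0.3, 0.3, 0.7]
grip_width: 1.006
shift [0.056 1.221 0.027] turn 0.018 | cur yaw 0.1489 tilt 0.2 q7 -0.11 rows>= 0.8
[[326.10554961 172.14328607]
 [324.90464593 170.40913156]]
```

View pics/w1.png

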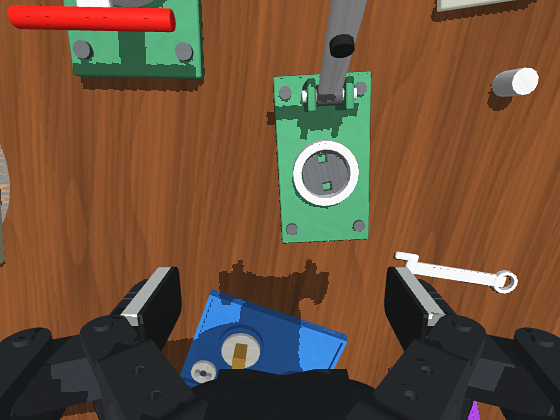

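The wrist view shows the pocket at (326,173). Both square holes are visible, near (321,158) and (328,186), so I can estimate the plate's angle.

Run:
```python
from h import *
L=load('pics/w1.npz');X=cloud(L);hsv=cv2.cvtColor(L[0],cv2.COLOR_RGB2HSV)
crop(L,'w1c',280,375,125,220,6)
# ring
m=np.zeros((420,560),bool);m[135:212,285:365]=1
w=m&(hsv[...,1]<40)&(hsv[...,2]>180)
v,u=np.nonzero(w);P=np.array([ray_z(L,a,b,.032)[:2] for a,b in zip(u,v)])*1000
c,r=cv2.minEnclosingCircle(P.astype(np.float32));print('ring',c,r)
# holes
yy,xx=np.mgrid[:420,:560]
q=(np.hypot(xx-325.5,yy-171)<22)
for nm,mm in dict(green=q&(hsv[...,0]>50)&(hsv[...,0]<85)&(hsv[...,1]>60),deep=q&(X[...,2]<.0165)).items():
    n,lab,st,ce=cv2.connectedComponentsWithStats(mm.astype(np.uint8))
    k=[i for i in range(1,n) if st[i,4]>8]
    for i in k: print(nm,st[i],ce[i],ray_z(L,*ce[i],.02),ray_z(L,*ce[i],.012),np.nanmedian(X[lab==i][:,2]))
# tang
t=np.zeros_like(m);t[335:372,225:255]=1;t&=(hsv[...,0]>15)&(hsv[...,0]<35)&(hsv[...,1]>100)
print('tang z',X[t][:,2].min(),X[t][:,2].max()); P=X[t&(X[...,2]>.05)]
print(cv2.minAreaRect((P[:,:2]*1000).astype(np.float32)),P.mean(0))
```

```text
ring (513.6278686523438, 73.7583236694336) 37.54182815551758
green [317 153  10  10  70] [321.4        157.58571429] [0.50723508 0.08990556 0.02      ] [0.50824786 0.08901196 0.012     ] 0.011962554323884211
green [346 164   2   8   9] [346.55555556 167.44444444] [0.53850177 0.08291458 0.02      ] [0.54013421 0.08188243 0.012     ] 0.012055063745346428
green [322 182   9   8  58] [326.39655172 185.29310345] [0.51899451 0.05838451 0.02      ] [0.52024034 0.05686621 0.012     ] 0.012235713556962846
deep [317 153  10  10  70] [321.7 157.8] [0.50762523 0.08971219 0.02      ] [0.50864574 0.08881476 0.012     ] 0.011962554323884211
deep [346 164   2   9   9] [346.66666667 168.        ] [0.53876088 0.08229029 0.02      ] [0.54039845 0.08124577 0.012     ] 0.011796736394761087
deep [322 182  10   9  62] [326.61290323 185.59677419] [0.51931676 0.05805969 0.02      ] [0.52056899 0.05653496 0.012     ] 0.012310689635779165
tang z nan nan
((444.4374694824219, -176.50262451171875), (17.103042602539062, 15.821062088012695), 89.76470947265625) [ 0.44438052 -0.17466513  0.05667276]
```

View pics/w1c.png

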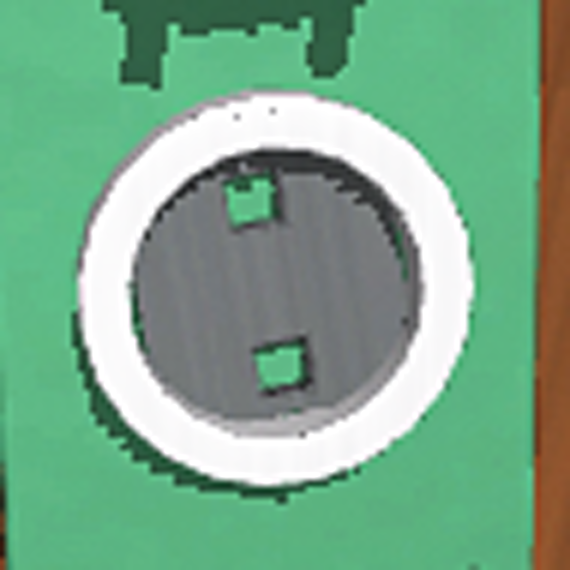

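Holes at about (0.507,0.090) and (0.519,0.058), so the line lies about 0.357 rad CCW from world y. Their midpoint agrees with the ring centre. Next, the adapter.

```bash
python3 -c "
from h import *
plan(.444,-.200,.19,0.0)"
```

```text
shift [-6.535 -1.566  2.315] turn 1.448 | cur yaw 0.1517 tilt 0.09 q7 -0.11 rows>= 4.5
```

```bash
python3 -m pendant '[[-1.4,-0.35,0,0.3,0],[-2.8,-0.7,0.5,0.6,0],[-4.2,-1,1.1,0.9,0],[-5.6,-1.35,1.7,1.2,0],[-6.5,-1.55,2.3,1.45,0]]'; python3 -m pendant '[[0,0,0,0,0]]'
python3 - <<'E'
from h import *
plan(.444,-.2,.19,0)
L=snap('wrist','w2')
print(proj(L,[[.444,-.1805,.058]]))
E
```

```text
clock: 2.45
position: [0.4463, -0.1989, 0.1915]
ee_rot: [0.707, 0.708, 0.001, 0.001]
ft_force: [0.6, 1.4, 0.6]
grip_width: 1.001
clock: 2.58
position: [0.4452, -0.1989, 0.1905]
ee_rot: [0.707, 0.707, -0.001, -0.0]
ft_force: [0.4, 0.3, -0.2]
grip_width: 1.001
shift [-0.026 -0.029  0.013] turn -0.01 | cur yaw -0.0011 tilt 0.12 q7 0.37 rows>= 0.0
[[281.40009266 177.68022124]]
```

View pics/w2.png

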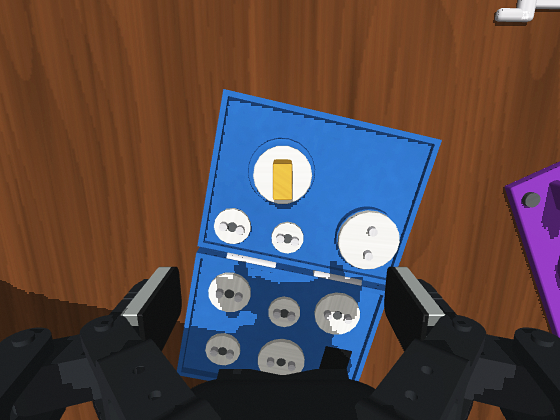

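Run:
```python
from h import *
L=load('pics/w2.npz');X=cloud(L);hsv=cv2.cvtColor(L[0],cv2.COLOR_RGB2HSV)
m=np.zeros((420,560),bool);m[150:215,255:310]=1
t=m&(hsv[...,0]>15)&(hsv[...,0]<35)&(hsv[...,1]>100)&(X[...,2]>.053)
v,u=np.nonzero(t);P=np.array([ray_z(L,a,b,.058)[:2] for a,b in zip(u,v)])*1000
print(np.nanmedian(X[t][:,2]),t.sum(),cv2.minAreaRect(P.astype(np.float32)),P.mean(0))
c=np.cov(P.T);w,V=np.linalg.eigh(c);print('yaw',np.degrees(np.arctan2(-V[0,1]*np.sign(V[1,1]),abs(V[1,1]))),np.sqrt(w*12))
D=m&(hsv[...,1]<60)&(hsv[...,2]>120)&(np.abs(X[...,2]-.028)<.006)
v,u=np.nonzero(D);P=np.array([ray_z(L,a,b,.028)[:2] for a,b in zip(u,v)])*1000
print('disc',cv2.minEnclosingCircle(P.astype(np.float32)))
crop(L,'w2c',235,330,130,225,6)
```

```text
0.057806633614287034 696 ((444.4674987792969, -183.4395294189453), (29.604583740234375, 14.77899169921875), 89.92657470703125) [ 444.51419655 -183.30362814]
yaw 0.05563625005322382 [15.30556214 30.37070108]
disc ((444.70263671875, -184.01959228515625), 26.264019012451172)
```

View pics/w2c.png

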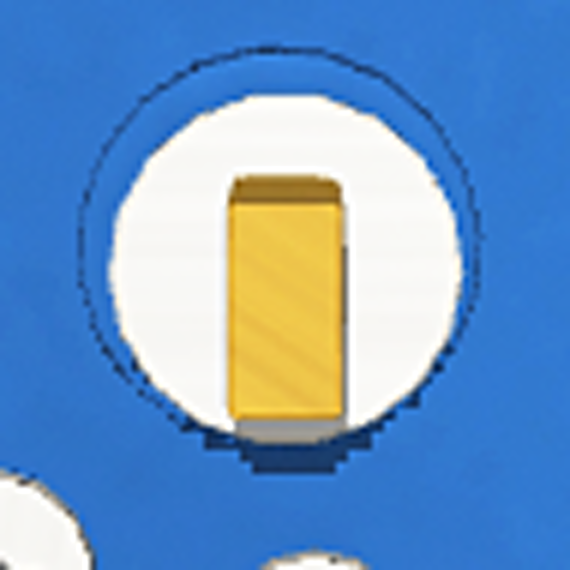

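The tang's top is at (0.4445,-0.183), z 0.058, and its yaw is 0.00, which matches its given height and size. I descend to grip at TCP z 0.037.

```bash
python3 -c "
from h import *
plan(.4445,-.1825,.037,0.0)"
```

```text
shift [ 0.37  -0.036  3.857] turn 0.016 | cur yaw 0.0017 tilt 0.06 q7 0.37 rows>= 2.5
```

```bash
python3 -m pendant '[[0.37,-0.03,0.8,0,0],[0.37,-0.03,1.8,0,0],[0.37,-0.03,2.8,0,0],[0.37,-0.03,3.5,0,0],[0.37,-0.03,3.85,0,0]]' 40; python3 -m pendant '[[0,0,0,0,0],[0,0,0,0,0]]'
python3 - <<'E'
from h import *
plan(.4445,-.1825,.037,0)
L=snap('side','s1'); crop(L,'s1c',260,370,60,200,4)
E
```

```text
clock: 3.25
position: [0.4454, -0.1805, 0.0366]
ee_rot: [0.705, 0.709, 0.0, -0.001]
ft_force: [0.7, -0.7, 0.3]
grip_width: 1.002
clock: 3.5
position: [0.4456, -0.1823, 0.0384]
ee_rot: [0.706, 0.708, 0.001, 0.001]
ft_force: [0.2, -0.3, 0.7]
grip_width: 1.002
shift [-0.005 -0.029  0.035] turn 0.029 | cur yaw 0.003 tilt 0.1 q7 0.54 rows>= 0.0
```

View pics/s1c.png

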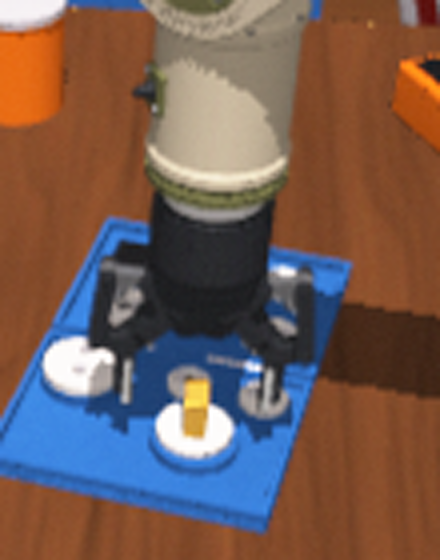

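The side view shows the fingers straddling the tang at crop (197,405), level with it once the open pads' set-back is allowed for. Closing.

```bash
python3 -m pendant '[[0,0,0,0,0.5],[0,0,0,0,1],[0,0,0,0,1],[0,0,0,0,1],[0,0,0,0,1]]' 40; python3 -m pendant '[[0,0,0,0,1],[0,0,0,0,1]]'
python3 - <<'E'
from h import *
plan(.4445,-.1825,.037,0)
L=snap('side','s2'); crop(L,'s2c',260,370,60,200,4)
E
```

```text
clock: 4.18
position: [0.4447, -0.1825, 0.0374]
ee_rot: [0.706, 0.708, 0.0, -0.0]
ft_force: [-0.6, 0.1, 3.4]
grip_width: 0.174
clock: 4.42
position: [0.4447, -0.1825, 0.0374]
ee_rot: [0.706, 0.708, 0.0, -0.0]
ft_force: [-2.0, 0.2, 5.8]
grip_width: 0.175
shift [ 0.001 -0.004  0.01 ] turn 0.022 | cur yaw 0.0023 tilt 0.01 q7 0.54 rows>= 0.0
```

View pics/s2c.png

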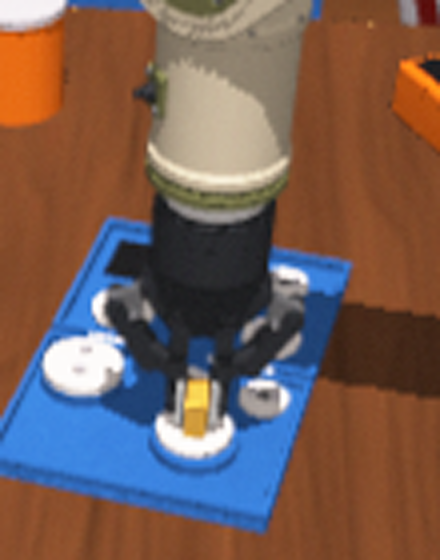

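Gripped: the opening of 0.175 is about 15 mm, close to the tang's 16 mm. Lifting.

```bash
python3 -m pendant '[[0,0,-0.3,0,1],[0,0,-0.8,0,1],[0,0,-1.6,0,1],[0,0,-2.5,0,1],[0,0,-3,0,1]]'
python3 - <<'E'
from h import *
plan(.514,.0752,.157,0.357)
L=snap('side','s3');crop(L,'s3c',260,370,60,200,4)
E
```

```text
clock: 5.1
position: [0.4449, -0.183, 0.1593]
ee_rot: [0.706, 0.708, 0.001, 0.001]
ft_force: [0.2, -0.2, -1.8]
grip_width: 0.178
shift [6.451 1.739 0.062] turn -3.392 | cur yaw 0.0018 tilt 0.11 q7 0.36 rows>= 4.3
```

View pics/s3c.png

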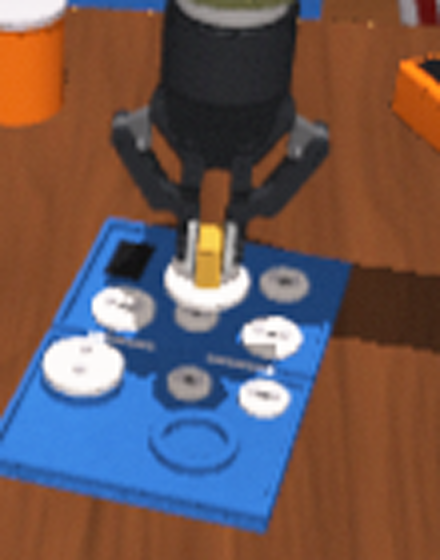

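```bash
python3 -m pendant '[[1.3,0.35,0,-0.7,1],[2.6,0.7,0,-1.4,1],[3.9,1.05,0,-2.1,1],[5.2,1.4,0.4,-2.8,1],[6.45,1.74,1,-3.4,1]]'; python3 -m pendant '[[0,0,0.2,0,1],[0,0,0.2,0,1]]'
python3 - <<'E'
from h import *
plan(.514,.0752,.062,0.357)
for n in ['side','top','wrist']:
    L=snap(n,'p1'+n)
    print(n,proj(L,[[.514,.0752,.032],[.514,.0752,.1]]).round())
L=load('pics/p1side.npz');crop(L,'p1sc',200,350,120,300,4)
E
```

```text
clock: 5.78
position: [0.5142, 0.0775, 0.1171]
ee_rot: [0.569, 0.823, 0.001, 0.0]
ft_force: [1.4, -0.9, -1.3]
grip_width: 0.179
clock: 6.02
position: [0.5129, 0.0747, 0.1085]
ee_rot: [0.57, 0.822, -0.001, -0.0]
ft_force: [0.1, -0.7, -1.2]
grip_width: 0.182
shift [0.002 0.033 1.162] turn 0.007 | cur yaw 0.3577 tilt 0.13 q7 0.26 rows>= 0.7
side [[276. 235.]
 [276. 215.]]
top [[267. 216.]
 [266. 215.]]
wrist [[284. 219.]
 [284. 262.]]
```

View pics/p1sc.png

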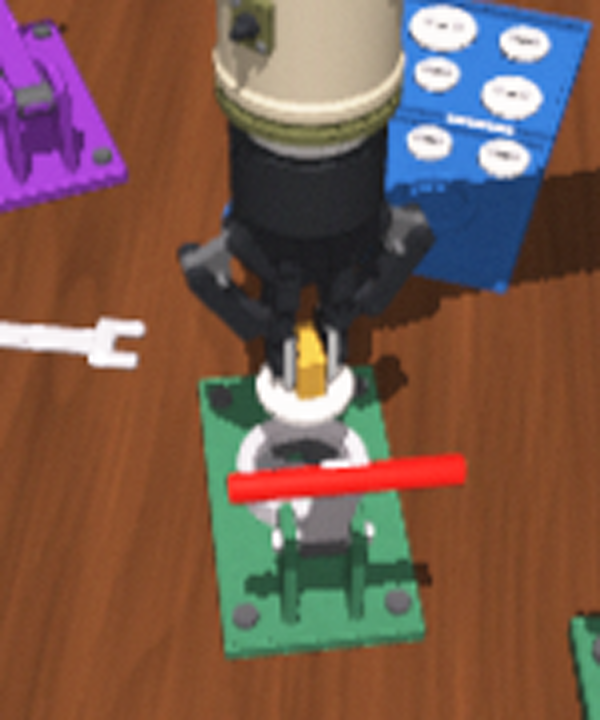

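View pics/p1wrist.png

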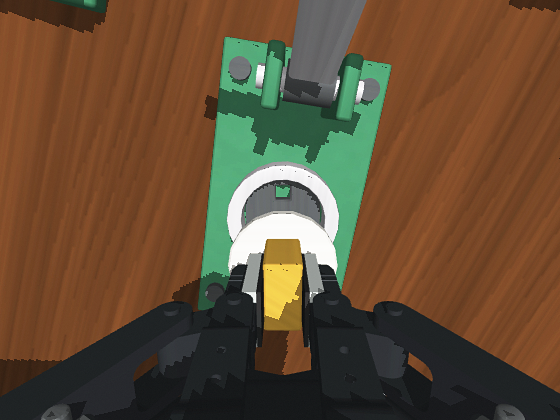

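```bash
cat >> h.py <<'E'
def fitc(P,r):
    from scipy.optimize import least_squares
    s=least_squares(lambda c:np.hypot(P[:,0]-c[0],P[:,1]-c[1])-r,P.mean(0),loss='soft_l1',f_scale=.001)
    e=np.hypot(P[:,0]-s.x[0],P[:,1]-s.x[1])-r
    return s.x,np.std(e)
E
python3 - <<'E'
from h import *
L=load('pics/p1wrist.npz');X=cloud(L);p=L[0];hsv=cv2.cvtColor(p,cv2.COLOR_RGB2HSV)
Z=X[...,2]
w=(hsv[...,1]<60)&(hsv[...,2]>130)
yy,xx=np.mgrid[:420,:560]
ring=w&(np.abs(Z-.032)<.003)&(xx>215)&(xx<350)&(yy>150)&(yy<260)
disc=(np.abs(Z-.0995)<.004)&(xx>222)&(xx<345)&(yy>200)&(yy<290)
print(ring.sum(),disc.sum(),np.nanmedian(Z[disc]),np.nanmedian(Z[ring]))
def outer(m,z,cg,r):
    # topmost pixel in each column
    pts=[]
    for u in range(215,350):
        v=np.nonzero(m[:,u])[0]
        if len(v): pts.append(ray_z(L,u,v[0]-.5,z)[:2])
    return np.array(pts)
P=outer(ring,.032,None,None);P=P[5:-5];c,e=fitc(P,.038);print('ring',c,e,len(P))
zd=.1085-.037+.028
P=outer(disc,zd,None,None);P=P[8:-8];c,e=fitc(P,.0265);print('disc',c,e,len(P))
# tang top
t=(hsv[...,0]>15)&(hsv[...,0]<35)&(hsv[...,1]>100)&(np.abs(Z-zd-.03)<.004)
v,u=np.nonzero(t);P=np.array([ray_z(L,a,b,zd+.03)[:2] for a,b in zip(u,v)]);print('tang',P.mean(0),cv2.minAreaRect((P*1000).astype(np.float32)),np.nanmedian(Z[t]))
# hole
h=(Z<.0165)&(xx>265)&(xx<300)&(yy>180)&(yy<205);v,u=np.nonzero(h);print('hole',h.sum(),ray_z(L,u.mean(),v.mean(),.02))
E
```

```text
2672 3329 0.09995632972447524 0.031718607204585206
ring [0.51380163 0.07355392] 0.0003126429790486295 102
disc [0.49710092 0.11902623] 0.005580768834637492 94
tang [0.51353625 0.07404215] ((513.5715942382812, 73.69389343261719), (15.591093063354492, 31.631423950195312), 20.358192443847656) 0.12996428855556624
hole 190 [0.50766807 0.09014459 0.02      ]
```

The adapter in hand is within about 0.4 mm of the ring centre. Its yaw is 0.355, and the hole line is at 0.352. Descending slowly.

```bash
python3 -m pendant '[[0,0,0.4,0,1],[0,0,0.8,0,1],[0,0,1.2,0,1],[0,0,1.2,0,1]]'; python3 -m pendant '[[0,0,0.1,0,1],[0,0,0.2,0,1],[0,0,0.2,0,1]]'; python3 -c "
from h import *
plan(.513,.0745,.043,0.355)"
```

```text
clock: 6.68
position: [0.5125, 0.0752, 0.0596]
ee_rot: [0.57, 0.822, -0.001, -0.001]
ft_force: [-0.7, 1.3, -2.2]
grip_width: 0.18
clock: 7.05
position: [0.5136, 0.0757, 0.0532]
ee_rot: [0.57, 0.822, 0.0, -0.0]
ft_force: [-0.4, 0.1, -2.1]
grip_width: 0.181
shift [-0.023 -0.024  0.256] turn 0.033 | cur yaw 0.3584 tilt 0.01 q7 0.31 rows>= 0.2
```

```bash
python3 -m pendant '[[-0.02,-0.02,0.08,0,1],[-0.02,-0.02,0.15,0,1],[-0.02,-0.02,0.15,0,1]]';  python3 -c "
from h import *
plan(.513,.0745,.043,0.355)"; python3 -m pendant '[[0,0,0.05,0,1],[0,0,0.1,0,1],[0,0,0.1,0,1]]'; python3 -c "
from h import *
plan(.513,.0745,.037,0.355)"
```

```text
clock: 7.42
position: [0.513, 0.0746, 0.0471]
ee_rot: [0.57, 0.822, -0.0, -0.0]
ft_force: [0.7, 0.4, -1.9]
grip_width: 0.176
shift [-0.002 -0.     0.102] turn 0.032 | cur yaw 0.3583 tilt 0.02 q7 0.31 rows>= 0.1
clock: 7.8
position: [0.513, 0.0746, 0.0431]
ee_rot: [0.57, 0.822, -0.0, -0.0]
ft_force: [0.3, -0.4, -1.5]
grip_width: 0.179
shift [-0.002 -0.001  0.153] turn 0.032 | cur yaw 0.3584 tilt 0.02 q7 0.32 rows>= 0.1
```

```bash
python3 -m pendant '[[0,0,0.03,0,1],[0,0,0.03,0,1]]'; python3 -m pendant '[[0,0,0.03,0,1],[0,0,0.03,0,1]]'
```

```text
clock: 8.05
position: [0.5131, 0.0746, 0.042]
ee_rot: [0.57, 0.822, -0.0, -0.0]
ft_force: [1.0, -0.1, -2.4]
grip_width: 0.173
clock: 8.3
position: [0.5131, 0.0746, 0.0408]
ee_rot: [0.57, 0.822, -0.0, -0.0]
ft_force: [0.4, -0.1, -1.1]
grip_width: 0.18
```

```bash
python3 -m pendant '[[0,0,0.03,0,1],[0,0,0.03,0,1]]'
```

```text
clock: 8.55
position: [0.513, 0.0746, 0.0396]
ee_rot: [0.57, 0.822, -0.0, -0.0]
ft_force: [-0.1, -0.1, -1.8]
grip_width: 0.18
```

No contact force at TCP z 0.0396, below the 0.043 where a proud adapter would stop, so the pins are entering the holes. Continuing.

```bash
python3 -m pendant '[[0,0,0.03,0,1],[0,0,0.03,0,1]]';python3 -m pendant '[[0,0,0.025,0,1],[0,0,0.025,0,1]]'
```

```text
clock: 8.8
position: [0.513, 0.0746, 0.0384]
ee_rot: [0.57, 0.822, -0.0, -0.0]
ft_force: [-0.8, 1.1, -2.5]
grip_width: 0.181
clock: 9.05
position: [0.5131, 0.0746, 0.0375]
ee_rot: [0.57, 0.822, 0.0, -0.0]
ft_force: [-0.2, 1.1, -2.0]
grip_width: 0.182
```

```bash
python3 -m pendant '[[0,0,0.015,0,1],[0,0,0.015,0,1]]'
```

```text
clock: 9.3
position: [0.5132, 0.0746, 0.0374]
ee_rot: [0.57, 0.822, 0.0, -0.0]
ft_force: [-3.2, -1.2, 7.2]
grip_width: 0.176
```

Contact at z 0.0374, the same TCP height as at the grasp on the 20 mm seat, so the adapter is fully seated. Releasing.

```bash
python3 -m pendant '[[0,0,0,0,0.7],[0,0,0,0,0.5],[0,0,0,0,0.4],[0,0,0,0,0.4]]'; python3 -m pendant '[[0,0,-0.5,0,0.4],[0,0,-1.2,0,0.4],[0,0,-2,0,0.4],[0,0,-3,0,0.4],[0,0,-4,0,0.4]]'; python3 -m pendant '[[-1.3,0,0,0,0.4],[-2,0,0,0,0.4],[-2,0,0,0,0.4]]'
python3 - <<'E'
from h import *
plan(.514,.0752,.2,0.198)
for n in ['side','top','wrist']: L=snap(n,'r1'+n)
L=load('pics/r1side.npz');crop(L,'r1sc',200,350,120,300,4)
E
```

```text
clock: 9.8
position: [0.5131, 0.0746, 0.0368]
ee_rot: [0.57, 0.822, 0.0, -0.0]
ft_force: [0.2, -0.0, 0.6]
grip_width: 0.601
clock: 10.42
position: [0.5129, 0.0745, 0.1981]
ee_rot: [0.57, 0.822, -0.0, -0.0]
ft_force: [-0.2, -1.0, 0.0]
grip_width: 0.602
clock: 10.8
position: [0.5414, -0.0028, 0.1969]
ee_rot: [0.571, 0.821, -0.0, 0.0]
ft_force: [-0.3, 0.3, -0.2]
grip_width: 0.6
shift [ 2.068  0.034 -0.078] turn 1.493 | cur yaw 0.3544 tilt 0.05 q7 0.39 rows>= 1.3
```

View pics/r1sc.png

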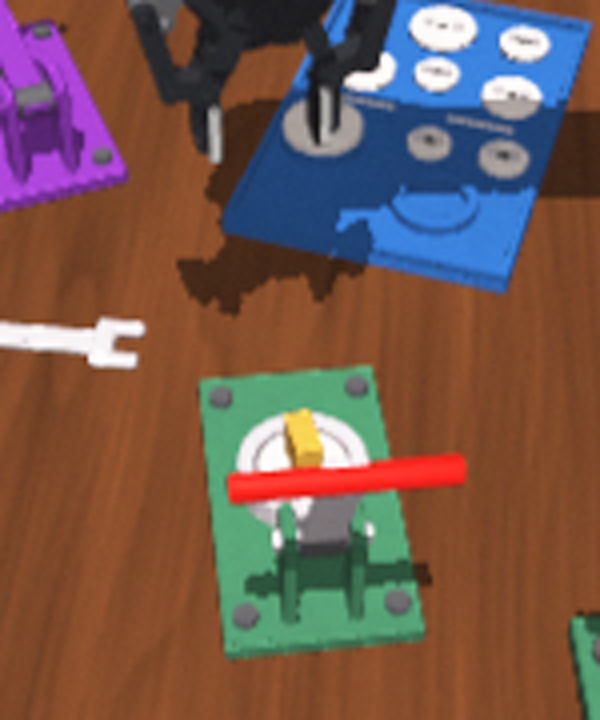

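View pics/r1wrist.png

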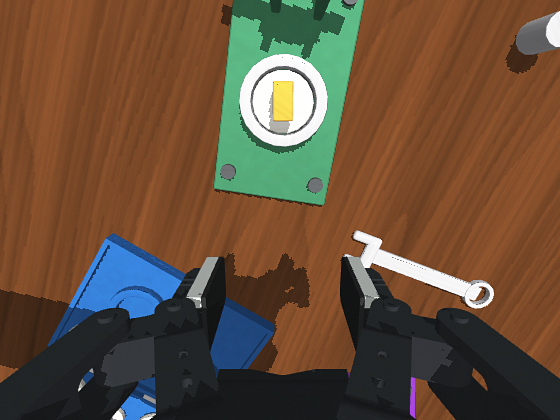

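The adapter sits in the ring at wrist pixel (283,100), released. Now I check its height and measure the clamp bar.

Run:
```python
from h import *
for n in ['wrist','top','side']:
    L=load(f'pics/r1{n}.npz');X=cloud(L);h=cv2.cvtColor(L[0],cv2.COLOR_RGB2HSV)
    near=np.hypot(X[...,0]-.514,X[...,1]-.075)<.02
    t=near&(h[...,0]>15)&(h[...,0]<35)&(h[...,1]>100)&(X[...,2]>.052)
    d=near&(h[...,1]<40)&(X[...,2]<.04)
    print(n,'tang',t.sum(),np.nanmean(X[t],0).round(4),'median z',np.nanmedian(X[t][:,2]).round(4),'disc z',np.nanmedian(X[d][:,2]).round(4) if d.any() else None)
    r=((h[...,0]<8)|(h[...,0]>172))&(h[...,1]>150)&(np.abs(X[...,0]-.49)<.09)&(np.abs(X[...,1]-.24)<.05)&(X[...,2]>.1)
    if r.sum()>20:
        P=X[r];print(' bar',r.sum(),P.mean(0).round(4),P.min(0).round(3),P.max(0).round(3))
        a=np.array([-.197,.98]); q=P[:,:2]-[.514,.0752]
        print('   along y',np.median(q@a),'z',np.median(P[:,2]), 'x',(q@[.98,.197]).min(),(q@[.98,.197]).max())
```

```text
wrist tang 797 [0.5135 0.0732 0.0578] median z 0.0578 disc z 0.0279
top tang 48 [0.5128 0.074  0.0583] median z 0.0584 disc z 0.0277
 bar 190 [0.4842 0.2234 0.2043] [0.433 0.208 0.196] [0.534 0.238 0.21 ]
   along y 0.15114535860972464 z 0.20430127550111127 x -0.05204826235195452 0.051440509719968795
side tang 79 [0.5148 0.0775 0.0566] median z 0.0567 disc z 0.0266
 bar 419 [0.4834 0.2272 0.2027] [0.434 0.211 0.195] [0.535 0.241 0.207]
   along y 0.1557477821740753 z 0.2033700730953134 x -0.05009043414134173 0.051976536841123876
```

The adapter is seated: disc top 0.028, tang top 0.058. Next I fit the bar's angle.

```bash
cat >> h.py <<'E'
PK=np.array([.514,.0752]); YF=.198
def bar(th):
    return np.array([.085-.145*np.cos(th)+.004*np.sin(th), .07+.145*np.sin(th)+.004*np.cos(th)])
def fx(x,y,z):
    c,s=np.cos(YF),np.sin(YF); return np.array([PK[0]+c*x-s*y,PK[1]+s*x+c*y,z])
def fitbar(L):
    from scipy.optimize import least_squares
    X=cloud(L);h=cv2.cvtColor(L[0],cv2.COLOR_RGB2HSV)
    c,s=np.cos(YF),np.sin(YF); q=X[...,:2]-PK
    F=np.stack([q@[c,s],q@[-s,c],X[...,2]],-1)
    r=((h[...,0]<8)|(h[...,0]>172))&(h[...,1]>150)&(np.abs(F[...,0])<.055)&(F[...,1]<.17)&(F[...,1]>-.09)&(F[...,2]>.05)
    P=F[r]
    f=lambda t:np.hypot(P[:,1]-bar(t[0])[0],P[:,2]-bar(t[0])[1])-.007
    g=lambda t:np.hypot(P[:,1]-t[0],P[:,2]-t[1])-.007
    b=min((least_squares(f,[t0],loss='soft_l1',f_scale=.002) for t0 in np.arange(0,2.3,.2)),key=lambda s:s.cost)
    e=least_squares(g,bar(b.x[0]),loss='soft_l1',f_scale=.002)
    return len(P),b.x[0],bar(b.x[0]).round(4),'free',e.x.round(4),np.std(g(e.x)).round(4),'xrange',P[:,0].min().round(3),P[:,0].max().round(3)
E
python3 - <<'E'
from h import *
for n in ['top','side']: print(n,fitbar(load(f'pics/r1{n}.npz')))
th=2.0; y,z=bar(th); print(y,z,fx(.0315,y,z))
plan(*fx(.0315,y,z+.06),1.769)
E
```

```text
top (190, np.float64(2.016843895851285), array([0.1512, 0.1991]), 'free', array([0.1508, 0.1987]), np.float64(0.0015), 'xrange', np.float64(-0.052), np.float64(0.051))
side (419, np.float64(2.02239693739882), array([0.1519, 0.1987]), 'free', array([0.1517, 0.198 ]), np.float64(0.0009), 'xrange', np.float64(-0.05), np.float64(0.052))
0.14897848100663838 0.20018353954353527 [0.51557917 0.22746406 0.20018354]
shift [ 5.531  1.4   -1.586] turn -13.46 | cur yaw 0.3595 tilt 0.04 q7 0.39 rows>= 7.5
```

Clamp angle is about 2.02, and both cameras agree. I rise and turn first, then go over the bar's +x free end.

```bash
python3 -m pendant '[[0,0,-0.6,-1.7,0.4],[0,0,-1.2,-3.4,0.4],[0,0,-1.8,-5.1,0.4],[0,0,-2,-6.8,0.4],[0,0,-2,-8.5,0.4]]'; python3 -m pendant '[[0,0,0,-1.7,0.45],[0,0,0,-3.4,0.45],[0,0,0,-4.96,0.45],[0,0,0,-4.96,0.45]]'
python3 - <<'E'
from h import *
y,z=bar(2.02);plan(*fx(.0315,y,z+.05),1.769)
E
```

```text
clock: 11.58
position: [0.5413, 0.0011, 0.2776]
ee_rot: [0.157, 0.988, 0.0, 0.0]
ft_force: [0.5, -0.1, -0.4]
grip_width: 0.601
clock: 12.08
position: [0.541, 0.0008, 0.2768]
ee_rot: [-0.099, 0.995, 0.0, -0.0]
ft_force: [-0.2, 0.6, -0.2]
grip_width: 0.55
shift [-0.491  5.744  0.701] turn -0.003 | cur yaw 1.7687 tilt 0.03 q7 1.75 rows>= 3.7
```

```bash
python3 -m pendant '[[-0.15,1.4,0,0,0.45],[-0.3,2.8,0,0,0.45],[-0.4,4.2,0,0,0.45],[-0.49,5.74,0,0,0.45],[-0.49,5.74,0.4,0,0.45]]'; python3 -m pendant '[[0,0,0,0,0.45]]'
python3 - <<'E'
from h import *
y,z=bar(2.02);plan(*fx(.0315,y,z-.017),1.769)
L=snap('wrist','b1');print(proj(L,[fx(.0315,y,z),fx(0,y,z)]).round(),fitbar(L))
L=snap('side','b1s');crop(L,'b1sc',200,350,120,300,4)
E
```

```text
clock: 12.7
position: [0.5135, 0.2354, 0.2608]
ee_rot: [-0.101, 0.995, 0.001, 0.0]
ft_force: [0.2, -0.6, -0.7]
grip_width: 0.548
clock: 12.82
position: [0.5147, 0.2284, 0.2596]
ee_rot: [-0.097, 0.995, -0.001, -0.001]
ft_force: [0.7, 0.4, 0.5]
grip_width: 0.552
shift [-0.023  0.041  1.943] turn -0.029 | cur yaw 1.766 tilt 0.15 q7 1.33 rows>= 1.2
[[285. 230.]
 [285. 180.]] (3811, np.float64(2.014466401729227), array([0.1509, 0.1992]), 'free', array([0.1501, 0.1985]), np.float64(0.0005), 'xrange', np.float64(-0.053), np.float64(0.051))
```

View pics/b1.png

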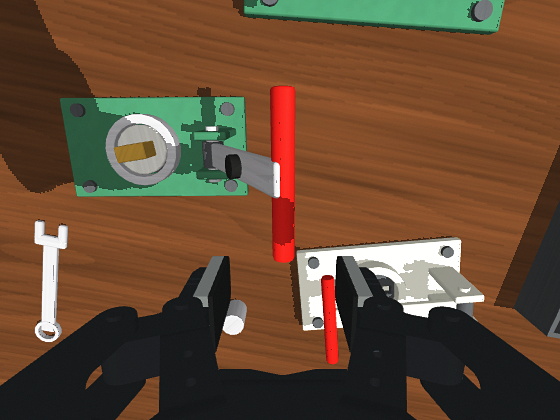

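View pics/b1sc.png

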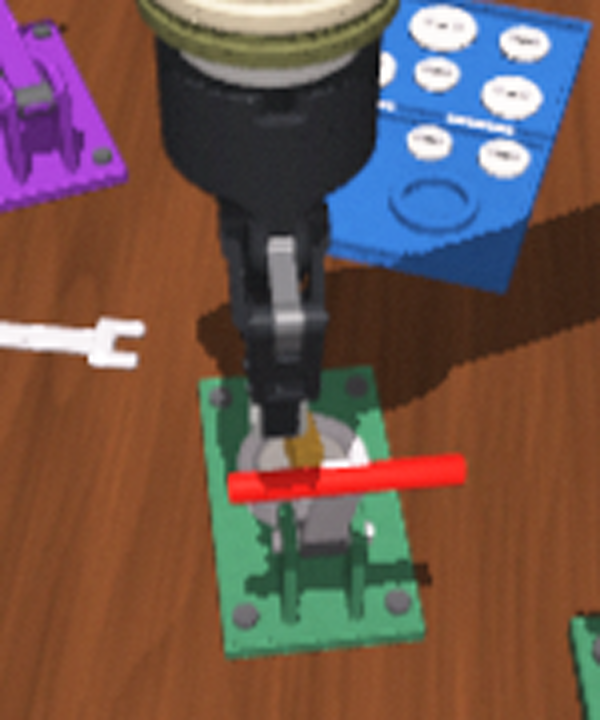

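The wrist view shows the red bar running (283,90)–(283,260), lined up between the fingers. Descending and pinching with 20 N.

```bash
python3 -m pendant '[[-0.02,0.03,0.5,0,0.45],[-0.02,0.03,1.2,0,0.45],[-0.02,0.03,1.7,0,0.45],[-0.02,0.03,1.94,0,0.45],[-0.02,0.03,1.94,0,0.45]]' 20; python3 -m pendant '[[0,0,0,0,0.6],[0,0,0,0,0.75],[0,0,0,0,0.9],[0,0,0,0,0.95],[0,0,0,0,0.95]]' 20
python3 - <<'E'
from h import *
y,z=bar(2.015);plan(*fx(.0315,y,z-.017),1.769)
L=snap('wrist','b2')
b0=bar(2.015)
for t in np.arange(1.9,-.06,-.1): 
    d=(bar(t)-b0)/.04; print(t.round(2),d[0].round(2),-d[1].round(2))
E
```

```text
clock: 13.55
position: [0.5162, 0.2294, 0.1835]
ee_rot: [-0.098, 0.995, -0.0, -0.0]
ft_force: [-0.2, 0.5, -0.1]
grip_width: 0.548
clock: 14.18
position: [0.5162, 0.2304, 0.1837]
ee_rot: [-0.099, 0.995, 0.0, 0.0]
ft_force: [-0.3, 1.8, 3.4]
grip_width: 0.155
shift [ 0.03  -0.019  0.038] turn -0.008 | cur yaw 1.7682 tilt 0.06 q7 1.35 rows>= 0.0
1.9 -0.38 -0.17
1.8 -0.73 -0.28
1.7 -1.08 -0.35
1.6 -1.44 -0.39
1.5 -1.8 -0.39
1.4 -2.17 -0.36
1.3 -2.52 -0.29
1.2 -2.87 -0.18
1.1 -3.2 -0.05
1.0 -3.52 0.13
0.9 -3.82 0.33
0.8 -4.1 0.56
0.7 -4.36 0.82
0.6 -4.58 1.1
0.5 -4.78 1.4
0.4 -4.95 1.73
0.3 -5.08 2.06
0.2 -5.18 2.41
0.1 -5.25 2.77
-0.0 -5.27 3.13
```

View pics/b2.png

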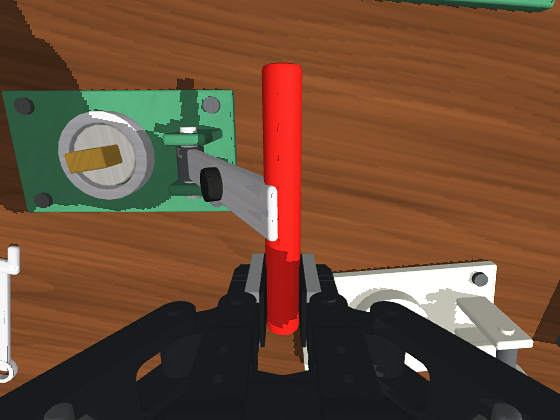

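The bar is pinched (opening about 13 mm) on its +x free end at (283,290). Following the arc.

```bash
python3 -m pendant '[[0,-0.38,-0.17,0,0.95],[0,-0.73,-0.28,0,0.95],[0,-1.08,-0.35,0,0.95],[0,-1.44,-0.39,0,0.95],[0,-1.8,-0.39,0,0.95]]'; python3 -m pendant '[[0,0,0,0,0.95]]'
python3 - <<'E'
from h import *
for t in (1.5,1.4): plan(*fx(.0315,bar(t)[0],bar(t)[1]-.017),1.769)
b0=bar(1.5)
for t in np.arange(1.4,-.06,-.1): 
    d=(bar(t)-b0)/.04; print(t.round(2),d[0].round(2),-d[1].round(2))
L=snap('side','b3s');print(fitbar(L))
E
```

```text
clock: 14.85
position: [0.5306, 0.1586, 0.1991]
ee_rot: [-0.098, 0.995, 0.0, 0.001]
ft_force: [4.6, 3.3, 5.3]
grip_width: 0.156
clock: 14.98
position: [0.5309, 0.1574, 0.199]
ee_rot: [-0.097, 0.995, -0.0, 0.0]
ft_force: [4.9, 0.7, 4.2]
grip_width: 0.155
shift [0.03  0.037 0.026] turn -0.035 | cur yaw 1.7654 tilt 0.07 q7 1.47 rows>= 0.0
shift [ 0.029 -0.324  0.061] turn -0.035 | cur yaw 1.7654 tilt 0.07 q7 1.47 rows>= 0.2
1.4 -0.36 0.03
1.3 -0.72 0.1
1.2 -1.06 0.21
1.1 -1.4 0.35
1.0 -1.72 0.52
0.9 -2.02 0.72
0.8 -2.3 0.95
0.7 -2.55 1.21
0.6 -2.78 1.49
0.5 -2.98 1.8
0.4 -3.14 2.12
0.3 -3.28 2.46
0.2 -3.38 2.8
0.1 -3.44 3.16
-0.0 -3.47 3.52
(303, np.float64(1.4966435862434337), array([0.0782, 0.2149]), 'free', array([0.0785, 0.2141]), np.float64(0.0091), 'xrange', np.float64(-0.051), np.float64(0.053))
```

```bash
python3 -m pendant '[[-0.02,-0.36,0.03,0,0.95],[-0.03,-0.72,0.1,0,0.95],[-0.04,-1.06,0.21,0,0.95],[-0.04,-1.4,0.35,0,0.95],[-0.04,-1.72,0.52,0,0.95]]'
python3 - <<'E'
from h import *
for t in (1.,): plan(*fx(.0315,bar(t)[0],bar(t)[1]-.017),1.769)
L=snap('side','b4s');print(fitbar(L))
b0=bar(1.)
for t in np.arange(.9,-.06,-.1): 
    d=(bar(t)-b0)/.04; print(t.round(2),d[0].round(2),-d[1].round(2))
E
```

```text
clock: 15.65
position: [0.5448, 0.0912, 0.1772]
ee_rot: [-0.098, 0.995, -0.0, -0.001]
ft_force: [-2.7, 1.8, 2.6]
grip_width: 0.15
shift [0.045 0.009 0.001] turn -0.012 | cur yaw 1.7678 tilt 0.08 q7 1.61 rows>= 0.0
(260, np.float64(1.0033209782346169), array([0.0104, 0.1944]), 'free', array([0.0108, 0.1939]), np.float64(0.0073), 'xrange', np.float64(-0.05), np.float64(0.053))
0.9 -0.3 0.2
0.8 -0.58 0.43
0.7 -0.83 0.69
0.6 -1.06 0.98
0.5 -1.26 1.28
0.4 -1.43 1.6
0.3 -1.56 1.94
0.2 -1.66 2.29
0.1 -1.72 2.64
0.0 -1.75 3.0
```

```bash
python3 -m pendant '[[0.01,-0.3,0.2,0,0.95],[0.02,-0.58,0.43,0,0.95],[0.02,-0.83,0.69,0,0.95],[0.02,-1.06,0.98,0,0.95],[0.02,-1.26,1.28,0,0.95]]'
python3 - <<'E'
from h import *
for t in (.5,): plan(*fx(.0315,bar(t)[0],bar(t)[1]-.017),1.769)
L=snap('side','b5s');print(fitbar(L))
crop(L,'b5sc',200,350,120,300,4)
b0=bar(.5)
for t in np.arange(.4,-.06,-.1): 
    d=(bar(t)-b0)/.04; print(t.round(2),d[0].round(2),-d[1].round(2))
E
```

```text
clock: 16.32
position: [0.5548, 0.0422, 0.1263]
ee_rot: [-0.098, 0.995, 0.0, 0.001]
ft_force: [3.3, 1.4, 2.0]
grip_width: 0.154
shift [0.051 0.002 0.006] turn -0.011 | cur yaw 1.7679 tilt 0.07 q7 1.74 rows>= 0.0
(212, np.float64(0.5136065559724002), array([-0.0393,  0.1447]), 'free', array([-0.0388,  0.1443]), np.float64(0.0065), 'xrange', np.float64(-0.05), np.float64(0.053))
0.4 -0.17 0.32
0.3 -0.3 0.66
0.2 -0.4 1.01
0.1 -0.46 1.36
0.0 -0.49 1.73
```

View pics/b5sc.png

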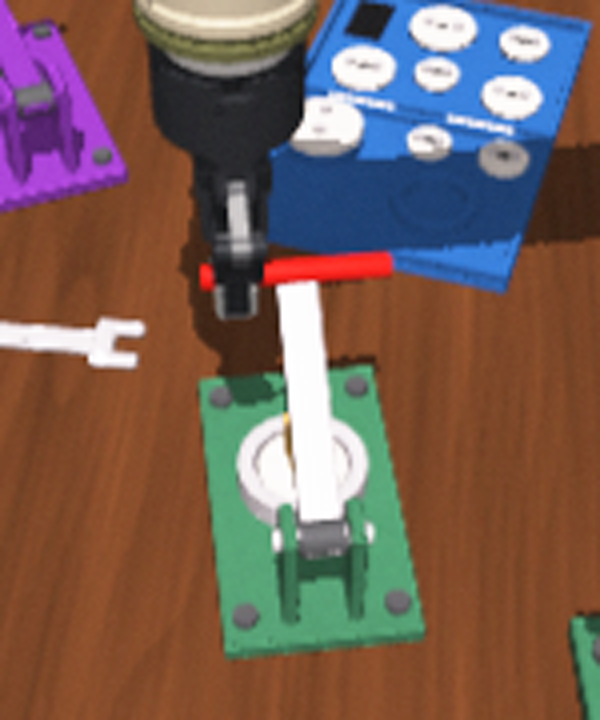

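The adapter is still seated and the clamp is at about 0.51. Going down more slowly to about 0.1.

```bash
python3 -m pendant '[[0,-0.17,0.32,0,0.95],[0,-0.3,0.66,0,0.95],[0,-0.4,1.01,0,0.95],[0,-0.44,1.2,0,0.95],[0,-0.46,1.36,0,0.95]]'; python3 -m pendant '[[0,0,0.05,0,0.95],[0,-0.01,0.12,0,0.95],[0,-0.01,0.12,0,0.95]]'
python3 - <<'E'
from h import *
for t in (.05,0): plan(*fx(.0315,bar(t)[0],bar(t)[1]-.017),1.769)
L=snap('side','b6s');print(fitbar(L))
E
```

```text
clock: 17.0
position: [0.5585, 0.0234, 0.0718]
ee_rot: [-0.098, 0.995, -0.001, 0.001]
ft_force: [5.6, -3.7, 3.4]
grip_width: 0.156
clock: 17.38
position: [0.5587, 0.0228, 0.0671]
ee_rot: [-0.098, 0.995, -0.001, 0.001]
ft_force: [7.1, -4.3, -0.1]
grip_width: 0.155
shift [0.049 0.014 0.072] turn -0.02 | cur yaw 1.767 tilt 0.12 q7 1.81 rows>= 0.1
shift [0.049 0.005 0.253] turn -0.02 | cur yaw 1.767 tilt 0.12 q7 1.81 rows>= 0.2
(186, np.float64(0.09571904616256686), array([-0.059 ,  0.0878]), 'free', array([-0.0588,  0.0878]), np.float64(0.0083), 'xrange', np.float64(-0.049), np.float64(0.054))
```

```bash
python3 -m pendant '[[0,0,0.06,0,0.95],[0,0,0.12,0,0.95],[0,0,0.12,0,0.95]]'; python3 -m pendant '[[0,0,0.05,0,0.95],[0,0,0.1,0,0.95],[0,0,0.1,0,0.95]]';  python3 - <<'E'
from h import *
for t in (0,): plan(*fx(.0315,bar(t)[0],bar(t)[1]-.017),1.769)
L=snap('side','b7s');print(fitbar(L))
E
```

```text
clock: 17.8
position: [0.5588, 0.0223, 0.0624]
ee_rot: [-0.098, 0.995, -0.001, 0.001]
ft_force: [7.6, -5.1, -0.1]
grip_width: 0.155
clock: 18.18
position: [0.5588, 0.022, 0.0584]
ee_rot: [-0.098, 0.995, -0.001, 0.001]
ft_force: [8.4, -6.4, -0.1]
grip_width: 0.155
shift [0.05  0.025 0.035] turn -0.025 | cur yaw 1.7664 tilt 0.18 q7 1.82 rows>= 0.0
(182, np.float64(0.11216587449827288), array([-0.0586,  0.0902]), 'free', array([-0.0528,  0.0892]), np.float64(0.0083), 'xrange', np.float64(-0.049), np.float64(0.054))
```

The fit is poorly conditioned here, so I look at it directly.

Run:
```python
from h import *
L=load('pics/b7s.npz');crop(L,'b7sc',200,350,120,300,4)
L=snap('wrist','b7w');print(fitbar(L))
L=snap('top','b7t');print(fitbar(L))
```

```text
(10827, np.float64(0.042434701234974226), array([-0.0597,  0.0801]), 'free', array([-0.0613,  0.0801]), np.float64(0.0005), 'xrange', np.float64(-0.052), np.float64(0.052))
  ret = _var(a, axis=axis, dtype=dtype, out=out, ddof=ddof,
  arrmean = um.true_divide(arrmean, div, out=arrmean,
  ret = ret.dtype.type(ret / rcount)
Traceback (most recent call last):
  File "h.py", line 53, in fitbar
    return len(P),b.x[0],bar(b.x[0]).round(4),'free',e.x.round(4),np.std(g(e.x)).round(4),'xrange',P[:,0].min().round(3),P[:,0].max().round(3)
                                                                                                   ~~~~~~~~~~^^
ValueError: zero-size array to reduction operation minimum which has no identity
```

View pics/b7sc.png

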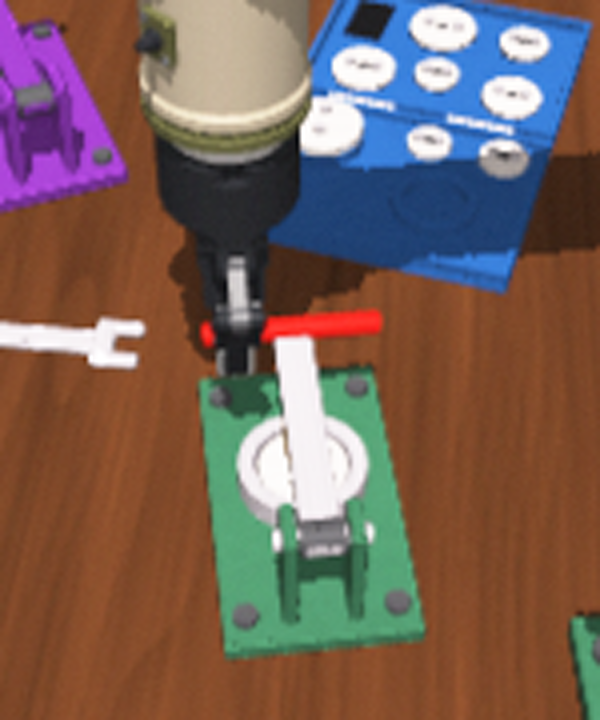

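View pics/b7w.png

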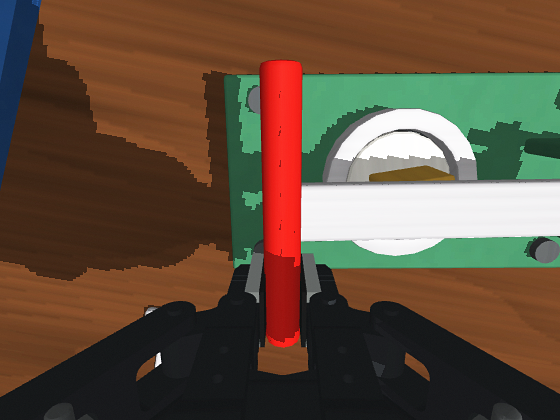

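The wrist fit puts the bar about 6 mm above closed, so it has slipped up in the pads a little. Continuing down gently while watching the force.

```bash
python3 -m pendant '[[0,0,0.04,0,0.95],[0,0,0.08,0,0.95],[0,0,0.08,0,0.95]]'
python3 - <<'E'
from h import *
L=snap('wrist','b8w');print(fitbar(L))
E
```

```text
clock: 18.7
position: [0.5589, 0.0219, 0.0553]
ee_rot: [-0.098, 0.995, -0.001, 0.001]
ft_force: [7.8, -5.7, -0.9]
grip_width: 0.15
(10850, np.float64(0.021571322642482686), array([-0.0599,  0.0771]), 'free', array([-0.0615,  0.0771]), np.float64(0.0005), 'xrange', np.float64(-0.052), np.float64(0.052))
```

```bash
python3 -m pendant '[[0,0,0.03,0,0.95],[0,0,0.06,0,0.95],[0,0,0.06,0,0.95]]'
python3 - <<'E'
from h import *
L=snap('wrist','b9w');print(fitbar(L))
E
python3 -m pendant '[[0,0,0.03,0,0.95],[0,0,0.03,0,0.95]]'
python3 - <<'E'
from h import *
L=snap('wrist','b10w');print(fitbar(L))
E
```

```text
clock: 19.12
position: [0.5589, 0.0217, 0.053]
ee_rot: [-0.097, 0.995, -0.001, 0.001]
ft_force: [7.6, -6.8, -0.0]
grip_width: 0.157
(10878, np.float64(0.006162412985059325), array([-0.06  ,  0.0749]), 'free', array([-0.0616,  0.0749]), np.float64(0.0005), 'xrange', np.float64(-0.052), np.float64(0.052))
clock: 19.42
position: [0.5589, 0.0217, 0.0517]
ee_rot: [-0.098, 0.995, -0.001, 0.001]
ft_force: [7.1, -6.9, 0.8]
grip_width: 0.152
(10873, np.float64(-0.0014452728147509582), array([-0.06  ,  0.0738]), 'free', array([-0.0616,  0.0737]), np.float64(0.0005), 'xrange', np.float64(-0.052), np.float64(0.052))
```

```bash
python3 -m pendant '[[0,0,0.025,0,0.95],[0,0,0.025,0,0.95]]';python3 -m pendant '[[0,0,0.025,0,0.95],[0,0,0.025,0,0.95]]'
python3 - <<'E'
from h import *
L=snap('wrist','b11w');print(fitbar(L))
E
```

```text
clock: 19.73
position: [0.5589, 0.0216, 0.051]
ee_rot: [-0.097, 0.995, -0.001, 0.001]
ft_force: [6.3, -6.7, 3.3]
grip_width: 0.152
clock: 19.98
position: [0.5591, 0.0217, 0.0508]
ee_rot: [-0.097, 0.995, -0.001, 0.001]
ft_force: [2.0, -7.8, 13.6]
grip_width: 0.151
(10910, np.float64(-0.0059600233313682315), array([-0.06  ,  0.0731]), 'free', array([-0.0616,  0.0731]), np.float64(0.0005), 'xrange', np.float64(-0.052), np.float64(0.052))
```

The force rose to 13.6 N with the bar at closed height, so the hinge stop is reached. Releasing and retreating straight up.

```bash
python3 -m pendant '[[0,0,0,0,0.8],[0,0,0,0,0.6],[0,0,0,0,0.5],[0,0,0,0,0.5]]'; python3 -m pendant '[[0,0,-0.4,0,0.5],[0,0,-1,0,0.5],[0,0,-2,0,0.5],[0,0,-3,0,0.5],[0,0,-4,0,0.5]]'; python3 -m pendant '[[0,0,0,0,0.5],[0,0,0,0,0.5]]'
python3 - <<'E'
from h import *
L=snap('wrist','f1w');print(fitbar(L))
L=snap('side','f1s');print(fitbar(L));crop(L,'f1sc',200,350,120,300,4)
X=cloud(L);h=cv2.cvtColor(L[0],cv2.COLOR_RGB2HSV)
for n in('w','s'):
    L=load(f'pics/f1{n}.npz');X=cloud(L);h=cv2.cvtColor(L[0],cv2.COLOR_RGB2HSV)
    d=(np.hypot(X[...,0]-.514,X[...,1]-.075)<.022)&(h[...,1]<60)&(X[...,2]<.04); print(n,'disc z',d.sum(),np.nanmedian(X[d][:,2]))
E
```

```text
clock: 20.52
position: [0.5575, 0.0245, 0.0497]
ee_rot: [-0.099, 0.995, 0.0, -0.0]
ft_force: [-0.3, 0.4, 0.9]
grip_width: 0.501
clock: 21.15
position: [0.5578, 0.0241, 0.2127]
ee_rot: [-0.098, 0.995, 0.0, 0.001]
ft_force: [0.1, 0.2, -0.5]
grip_width: 0.499
clock: 21.4
position: [0.5577, 0.0242, 0.2102]
ee_rot: [-0.098, 0.995, 0.0, 0.0]
ft_force: [-0.4, -0.8, 0.2]
grip_width: 0.503
(2249, np.float64(-0.005236059640066742), array([-0.06  ,  0.0732]), 'free', array([-0.0616,  0.0732]), np.float64(0.0112), 'xrange', np.float64(-0.052), np.float64(0.051))
(245, np.float64(-0.010725830532428182), array([-0.06  ,  0.0724]), 'free', array([-0.0598,  0.0724]), np.float64(0.0015), 'xrange', np.float64(-0.049), np.float64(0.054))
w disc z 537 0.027831651529432788
s disc z 73 0.027111866740859414
```

View pics/f1sc.png

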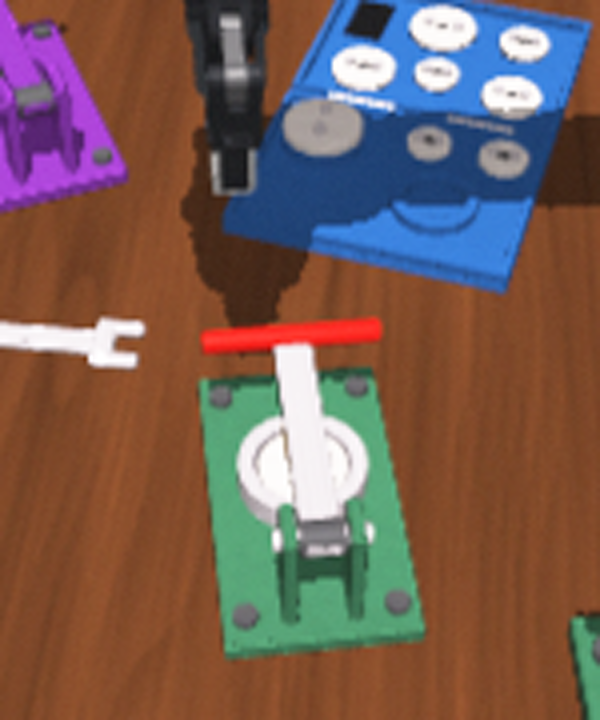

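View pics/f1w.png

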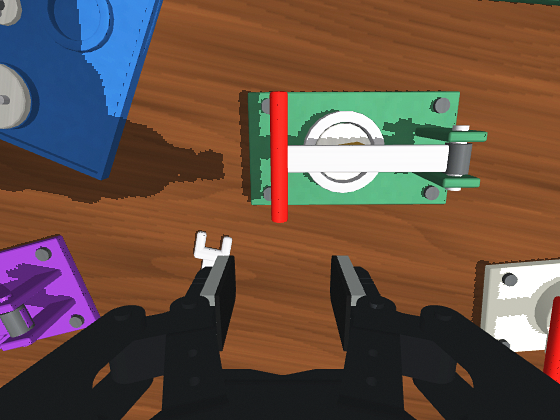

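The clamp is closed with the strap level, the disc top is still at 0.028, and the gripper is clear. Handing in.

```bash
python3 -c "
from workcell import hand_in
print(hand_in())"
```

```text
the job is handed in; nothing more can be done
None
```

The adapter is fully seated in the small green fixture and the clamp is closed over its tang. I handed the job in at about 21.5 s; no verdict is reported.

- **Adapter:** I gripped it by the brass tang. The plate's holes showed in the wrist camera, about 0.355 rad from world y, so I set that angle before lowering. Both pins dropped in with no search turn needed. It bottomed at TCP z 0.0374, the same height as on its 20 mm seat, with about 7 N.
- **Release:** With the adapter let go and the clamp still at about 2.02 rad, the disc top read 0.028 m and the tang top 0.058 m, which is fully down.
- **Clamp:** I pinched the red bar on one free side and followed its arc until the stop was felt, at about 14 N. I then let go and rose clear.

**Last checks:**
- **Closed angle:** The wrist fit gave -0.005 rad and the side fit -0.011 rad, so closed within error.
- **Disc height:** The disc top read 0.0278 m (wrist) and 0.0271 m (side), still seated.
- **Robot and other parts:** The robot touched nothing. The spare and wrench looked undisturbed; the socket was not in the last pictures I viewed.

**Disagreements:** The bar slipped about 5 mm in the pads near the end of the swing. For that last part I went by the wrist picture and the force instead of the hand's height. One side-camera fit there read 0.11 rad because the bar was partly hidden.

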